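Draw a red tube adapter out of a fixed-angle centrifuge rotor with the threaded puller

TASK

The red adapter in the centrifuge rotor has to come out for disinfecting. Take the yellow-handled puller from its stand, screw it clockwise into the adapter's threaded mouth until its shoulder is fully home, draw the adapter straight out of its slanted well, and set it down gently and upright on the floor of the white tray, with the puller still screwed in. Let go of it there, and do not disturb anything else on the bench.

Things in the scene. Friction and masses are not known exactly. Their poses are not given: they have to be found in the camera images.
- puller: Loose steel puller rod, 150 mm long, 0.11 kg, with a yellow paddle handle. Origin at the rod's tip on its axis, +z towards the handle. Lower 52 mm: plain pilot and neck 11.8 mm in diameter, the nose tapered to 7 mm over the first 6 mm, with two thread lugs. Starts upright in a hole of the grey stand, its shoulder resting on the stand's top, 60 mm above the bench.
- puller_lugs (a point): On the puller's axis at z = 40.7 mm, the height of its two opposite thread lugs: 3.2 mm thick, reaching out to 9.5 mm from the axis, one at the puller's +x and one at its -x (in line with the long side of the handle).
- puller_shoulder (a point): Centre of the underside of the puller's round shoulder (z = 52 mm on the puller; 28 mm diameter, 5 mm thick). It meets the adapter's top face when the puller is home. Above it a 12 mm shaft runs up to the handle.
- puller_grip (a point): Centre of the puller's paddle handle (z = 134 mm on the puller), the point to grip. The handle reaches from z = 118 to 150 mm, is 36 mm long along the puller's x and 14 mm thick along its y: grip it across y.
- adapter: The red tube adapter: loose aluminium plug, 34 mm diameter, 64 mm high, 0.16 kg, in the rotor well that points away from the robot, its top 3 mm below the well's rim so it cannot be gripped. Origin at the centre of its flat bottom, +z along its axis, out of the well, tilted 28 degrees with it. A key rib at its -x (towards the rotor's centre) in a keyway of the well keeps it from turning.
- adapter_mouth (a point): Centre of the adapter's top face (z = 64 mm on the adapter). Bore: threaded mouth 21 mm wide, 20 mm deep, then a 13.8 mm pilot bore to z = 10 mm. Thread: right-handed, two starts, 16 mm advance per turn, crests 13.8 mm across and 3.5 mm thick, grooves 4.5 mm. The starts lie at the adapter's +x and -x just below the top and run down clockwise seen from above. Play about 1 mm.
- thread_start (a point): The start of one crest of the adapter's thread, on its +x side (adapter frame x = 9, z = 62 mm). With a lug 25 degrees anticlockwise of a start the puller goes in until its shoulder is about 6 mm above the adapter's top. Press lightly and turn clockwise: home after some 125 degrees, tight at 155, so two grasps; released half way it stays. From other angles up to half a turn more.
- rotor: Grey fixed-angle centrifuge rotor on a low stand, 242 mm diameter, 115 mm high, fixed. Origin at the bench under its centre, +z up. Six wells at 60 degree steps, mouths 60 mm from the centre, each tilted 28 degrees: mouth towards the centre, foot outwards. The red adapter is in the well at the rotor's +x; the other five hold fixed blue adapters. A black nut on the centre reaches 102 mm.
- well_mouth (a point): Centre of the rim of the red adapter's well (rotor frame: x = 60 mm, z = 100 mm). The well is 67 mm deep along its axis, which points up and inwards: (-sin 28, 0, cos 28 degrees) in the rotor frame.
- stand: Grey tool stand, a block 64 x 150 x 60 mm (x, y, z), fixed, with two 21 mm holes on its long axis; origin at the bench under its centre. The puller stands in the hole at y = -45 mm, the black-knobbed rotor key in the hole at y = +45 mm.
- tray: White disinfecting tray, 200 x 150 mm outside, walls 40 mm high and 5 mm thick, floor 5 mm thick, fixed; origin at the bench under its centre, long side along its x. The -x half is empty.
- blue_adapter: A blue adapter of the same size (34 mm diameter, 64 mm high) standing loose in the +x half of the tray; leave it standing. Origin at the centre of its bottom.
- rotor_key: Rotor key with a black round knob, 112 mm long, standing loose in the other hole of the stand; leave it. Origin at its tip.
- phone: Black phone, 58 x 112 x 13 mm, lying loose; leave it. Origin at the centre of its underside.
- spray: White bottle, 68 mm diameter, 190 mm high, standing loose; leave it. Origin at the centre of its foot.
- marker: Marker pen, 120 x 11 x 11 mm, lying loose; leave it. Origin at the centre of its underside.
Things that resemble listed ones, but are neither listed nor needed, are in the scene too. There is more than one size of the blue_adapter; the job needs the larger. What is shaped like the tray but pink is not meant.

How it is judged:
By the outcome, as a careful person would: the job done as asked, in the order asked, and still so for the second after the job is handed in, with the robot touching nothing.
It also fails if it takes over 70 s, if anything falls off the work surface, if the arm or the gripper's body presses on something with over 40 N, if the wrist force passes 120 N, or if a joint passes its speed limit or range.

ROBOT

A 6-joint arm with a two-finger parallel gripper is mounted at the origin on the work surface. World frame = base frame: x ahead of the robot, y to its left, z up, the work surface at z = 0. Lengths are in mm, angles in rad, forces in N, time in s.
With the tool pointing down it reaches from about 275 to 750 mm from the base axis. Payload 10.2 kg.
Tool frame: the origin (TCP) lies where the fingers leave the gripper's body, on its centre line; the fingertips stand 73 mm ahead of it and the grasp point (between the pads) lies 54 mm ahead of it; z points along the fingers, y is the line along which they close (so a half turn about z gives the same grasp; the last joint's range is limited). The gripper opens to 85 mm and grips with 20 to 120 N. Pads are 22 mm wide; open, the fingers measure 114 mm over their backs; the gripper's body (76 mm by 85 mm) begins 54 mm behind the grasp point. The pads swing forward as they close: fully open they stand 13 mm farther back than shut.
Start: joints at [-1.537, 0.313, 1.498, -0, 1.331, -0.223], TCP at [133.33, -507.794, 303.894] pointing down, gripper open.
Joint ranges: [-2.94, 2.94], [-0.97, 2.17], [0.19, 2.56], [-1.23, 4.37], [0.02, 3.11], [-2.88, 2.88]. Speed limits (rad/s): [2.39, 2.39, 3.01, 3.14, 3.14, 3.14].

INTERFACE

Orientations are given as a unit quaternion [w, x, y, z].
In Python, from rig import ctrl gives the robot as it stands.
- The arm moves only by the shell command python3 -m creep 'ROWS' [OPENING] [FORCE]. ROWS is JSON, a list that holds one entry, the list of rows, each a list of 6 numbers: the shift along the world's x, y, z in units of 25 mm (1.0 is 25 mm), then the turn, a rotation vector about the world's x, y, z in units of 5 degrees (1.0 is 5 degrees). In form: [[[x, y, z, ax, ay, az], ...]]. A call has 1 to 20 rows; each row is the pose to reach, as a shift and turn from the pose commanded when the call began; what a row does not reach only later rows make up. A row lasts 1/12 s, in which the tool goes at most 41.7 mm and 7.16 degrees, less where a joint would pass 70% of its speed; a pose out of reach is approached as far as the arm can. A call with a gripper value outside its range is refused whole. OPENING is the finger opening in mm, from 0 to 85.4, set as the call begins (- or left out, the last holds). The fingers move at their own pace and stop on an object; FORCE is the grip in N (left out, the last holds). Time passes only in rows, so rows that repeat a pose let the fingers close. It gives the time, the measured TCP pose, the force, the opening and the grip force at its end, in the units of the state.
- ctrl.sense(): the state, without advancing time (a new reading comes with each control period).
- ctrl.capture(name): name is "scene" or "top"; returns a dict with "image" (420x560x3 uint8, red, green, blue), "fx", "fy", "cx", "cy" (pixels), "R" (3x3) and "t" (3): a world point X has camera coordinates R X + t. Camera axes: x right, y down, z forward; pixel columns grow to the right and rows downward; lengths in mm; the calibration is good to about 2 mm. A picture is of the moment at which its call begins. There is no depth.
- ctrl.finish_job(): hands the job in; it is judged then, once.
The state is a dict: "time_s": time; "joints": joint angles; "dq": joint speeds; "tau": joint torques, N m; "eef_pos": TCP position; "ee_rot": TCP orientation; "force": force on the tool from outside, world axes, zero at the start; "wrist_torque": the same for the moment, N m; "grip_width": opening from 0.0 (shut) to 1.0 (fully open); "grip_force": force on a finger pad.
Only numpy, scipy, OpenCV 4.12 (cv2) and the standard library are available. Lean on these libraries where they do the work, as an engineer would, in place of code of your own. Each camera call takes 0.05 s, during which the arm holds its last target. There are 200 camera calls.

## Working session

There is one attempt and no reset: what is moved stays moved. The work goes in short steps, Python scripts to look and compute and a shell command to move; the robot and the scene stay as the last step left them, time stands still between calls to the robot, and variables do not carry over. Pictures are saved under pics/ and viewed, at most 10 in all, crops included, and the job is handed in when it is done.

```bash
ls; mkdir -p pics; python3 - <<'E'
from rig import ctrl
import cv2,pickle
s=ctrl.sense();print({k:(v if not hasattr(v,'round') else v) for k,v in s.items()})
for n in("scene","top"):
    c=ctrl.capture(n);pickle.dump(c,open(f"{n}0.pkl","wb"))
    cv2.imwrite(f"pics/{n}0.png",cv2.resize(c["image"][:,:,::-1],(800,600),interpolation=cv2.INTER_CUBIC))
    print(n,c["fx"],c["fy"],c["cx"],c["cy"],c["R"],c["t"])
E
```

```text
pics
{'time_s': 0.0, 'joints': array([-1.53737429e+00,  3.13464560e-01,  1.49840341e+00, -1.58774153e-05,
        1.33098827e+00, -2.23388577e-01]), 'dq': array([-2.06571823e-03,  1.80489332e-04, -2.17659144e-04, -1.80245989e-03,
       -5.48302979e-05, -3.75082038e-05]), 'tau': array([ 5.10393565e-04, -4.12257564e+01, -2.59749055e+01, -1.33943740e-04,
        4.08662745e-03, -6.58411437e-06]), 'eef_pos': array([ 133.33448584, -507.6290711 ,  303.34023718]), 'ee_rot': array([-6.29677329e-04,  9.91766919e-01,  1.28054593e-01,  5.22440740e-05]), 'force': array([-0.38431678,  0.02564883,  0.02995157]), 'wrist_torque': array([ 0.03062613, -0.03244007,  0.00683485]), 'grip_force': 0.0, 'grip_width': 1.001930328296123}
scene 441.6463740801514 441.6463740801514 272.7879242586347 214.22899659451497 [[ 0.68725741  0.7262374   0.0160152 ]
 [ 0.57204099 -0.52748596 -0.62811438]
 [-0.44771236  0.44083761 -0.7779562 ]] [-341.85214699 -211.16605375 1481.49551338]
top 382.73234304914604 382.73234304914604 277.6113027522103 208.05984354612687 [[ 0.01777244 -0.99933155  0.03194686]
 [-0.99507129 -0.02079622 -0.09695694]
 [ 0.0975565  -0.03006624 -0.99477573]] [-39.47373192 480.58060194 944.88077507]
```

View pics/scene0.png

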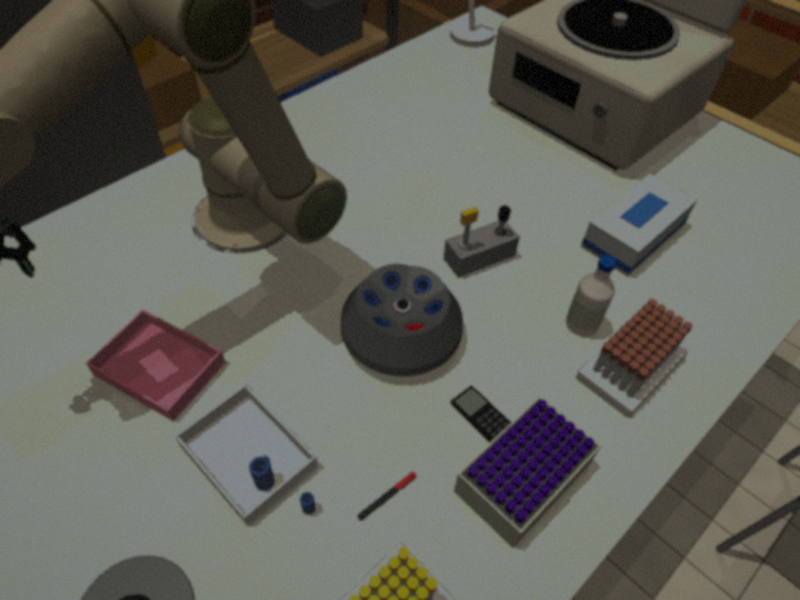

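View pics/top0.png

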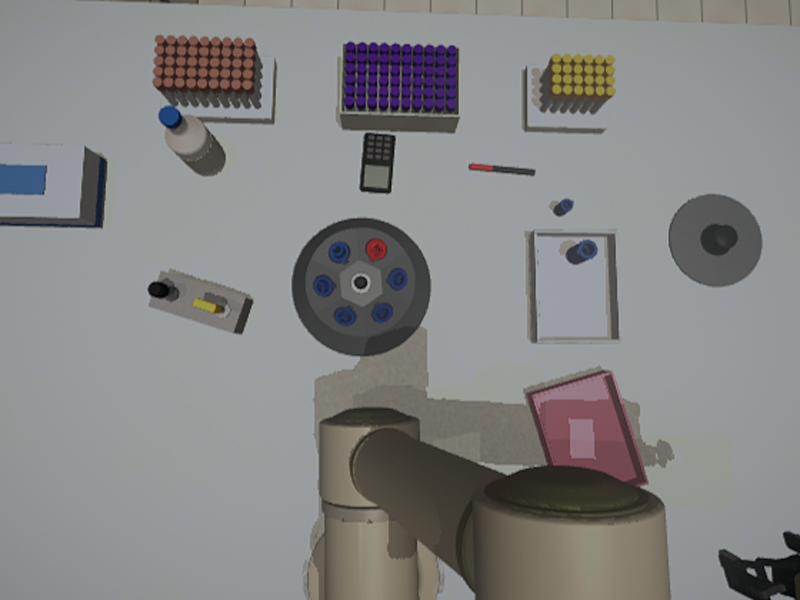

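The two views show the following, in 800×600 pixels:

| Item | Scene view | Top view |
|---|---|---|
| Puller handle (yellow) | (469,216) | (207,306) |
| Red adapter | (414,327) | (376,249) |
| Rotor centre | (403,305) | (361,284) |
| White tray | (248,452) | (573,287) |

Next I'll segment these and fit their positions.

```bash
cat > h.py <<'E'
import numpy as np,cv2,pickle
from scipy.optimize import minimize,least_squares
from scipy.spatial.transform import Rotation as Ro
def proj(c,X):
    p=np.atleast_2d(X)@np.array(c["R"]).T+np.array(c["t"])
    return np.c_[c["fx"]*p[:,0]/p[:,2]+c["cx"],c["fy"]*p[:,1]/p[:,2]+c["cy"]]
def ray(c,uv,z):   # pixel -> world at height z
    R=np.array(c["R"]);o=-R.T@c["t"];d=R.T@[(uv[0]-c["cx"])/c["fx"],(uv[1]-c["cy"])/c["fy"],1]
    return o+d*(z-o[2])/d[2]
def hsv(c): return cv2.cvtColor(c["image"],cv2.COLOR_RGB2HSV)
def blobs(m,amin=8):
    n,l,s,ce=cv2.connectedComponentsWithStats(m.astype(np.uint8))
    return [(int(s[i,4]),ce[i].round(2),s[i,:4]) for i in range(1,n) if s[i,4]>=amin]
def red(H): return ((H[...,0]<8)|(H[...,0]>172))&(H[...,1]>150)&(H[...,2]>60)
def blue(H): return (H[...,0]>105)&(H[...,0]<130)&(H[...,1]>110)&(H[...,2]>30)
def yellow(H): return (H[...,0]>20)&(H[...,0]<32)&(H[...,1]>150)&(H[...,2]>70)
def load(n): return pickle.load(open(n,"rb"))
E
python3 - <<'E'
from h import *
for n in("scene","top"):
    c=load(n+"0.pkl");H=hsv(c)
    for nm,f in(("red",red),("blue",blue),("yel",yellow)):
        print(n,nm)
        for b in blobs(f(H)):
            x,y=b[1]
            if nm=="yel" and b[0]<20 or not(80<x<480 and y>100): continue
            print(b[0],b[1],b[2],ray(c,b[1],142 if nm=="yel" else 98)[:2].round(1))
t=load("top0.pkl");s=load("scene0.pkl")
# tray corners (top rim z=40), from top picture (800 scale)
for uv in((530,232),(617,231),(619,342),(530,341)): print("tray",ray(t,np.array(uv)*.7,40)[:2].round(1))
for uv in((247,389),(315,461),(248,518),(179,437)): print("trayS",ray(s,np.array(uv)*.7,40)[:2].round(1))
k=lambda c,x0,y0,w,h:cv2.resize(c["image"][y0:y0+h,x0:x0+w,::-1],(400,400),interpolation=cv2.INTER_CUBIC)
cv2.imwrite("pics/crop1.png",np.hstack([k(s,230,130,140,140),k(t,200,145,105,105)]))
E
```

```text
scene red
47 [289.55 228.45] [284 226  12   6] [550.2   8.7]
51 [283.14 336.69] [277 331  13  12] [ 753.  -212.6]
scene blue
275 [450.48 146.75] [436 136  30  23] [664.  600.7]
146 [423.38 181.46] [412 170  22  20] [692.2 413.3]
8 [437. 188.] [435 186   6   4] [733.6 420.6]
89 [273.67 195.93] [268 191  12  12] [439.3  56.2]
92 [295.17 198.96] [290 194  11  11] [487.9  92.5]
73 [259.41 208.64] [255 204  10  10] [446.4  -4.1]
71 [303.56 214.85] [298 211  12   9] [543.2  68.9]
39 [266.59 224.97] [262 223  10   5] [500.7 -27.9]
110 [182.12 327.3 ] [175 320  14  16] [ 583.6 -362. ]
42 [214.95 350.83] [211 346   8   9] [ 675.6 -342.4]
scene yel
36 [328.36 148.28] [324 146  10   7] [440.6 275. ]
990 [278.97 406.64] [246 384  59  36] [ 860.3 -330.4]
top red
8 [339.5 116. ] [336 116   8   1] [ 699.6 -172.9]
149 [262.86 174.21] [257 168  14  15] [553.3   8.2]
top blue
9 [393.78 142.44] [393 140   3   7] [ 638.1 -304.1]
10 [398.8 143.5] [397 140   4   8] [ 635.8 -316.2]
49 [411.02 174.24] [404 169  14  12] [ 561.7 -344.7]
159 [236.89 176.44] [230 170  14  14] [546.6  69. ]
129 [277.88 195.  ] [271 188  14  15] [504.8 -28. ]
148 [225.88 199.71] [220 193  14  14] [491.   93.1]
128 [267.23 218.59] [261 213  14  12] [448.9  -4.2]
133 [240.92 221.08] [234 215  14  13] [441.8  56.8]
top yel
72 [142.22 212.88] [135 209  17  10] [452.8 270.3]
tray [ 601.1 -264.8]
tray [ 606.8 -421.5]
tray [ 409.1 -420.8]
tray [ 407.9 -263.6]
trayS [ 417.  -279.9]
trayS [ 609.1 -278.6]
trayS [ 612.1 -416.4]
trayS [ 416.7 -420.4]
```

View pics/crop1.png

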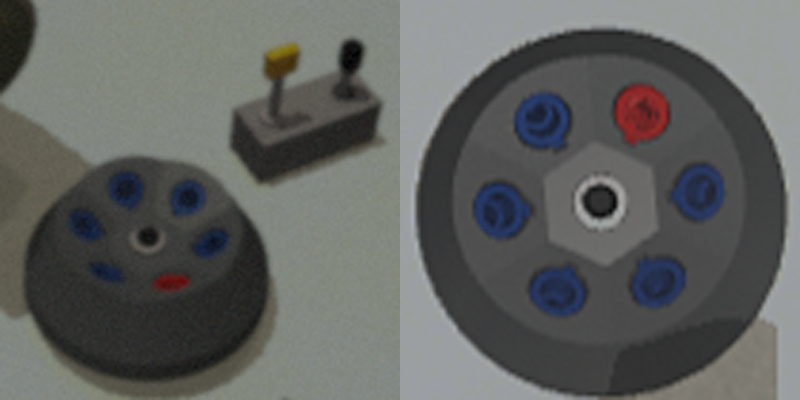

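The crops show the red adapter with its key rib towards the nut, and the puller handle roughly along the stand's long side. Now I'll fit the poses in both cameras.

```bash
cat >> h.py <<'E'
def silh(c,P,ss=4):
    h=cv2.convexHull((proj(c,P)*ss+ss/2-.5).astype(np.float32))
    m=np.zeros((420*ss,560*ss),np.uint8);cv2.fillConvexPoly(m,np.round(h).astype(int),255)
    return cv2.resize(m,(560,420),interpolation=cv2.INTER_AREA)/255.
BOX=np.array([[i*18,j*7,k] for i in(-1,1) for j in(-1,1) for k in(118,150)],float)
S28,C28=np.sin(np.radians(28)),np.cos(np.radians(28))
E
python3 - <<'E'
from h import *
cams={n:load(n+"0.pkl") for n in("scene","top")}
W={"scene":[(1,289.55,228.45),(0,273.67,195.93),(0,295.17,198.96),(0,259.41,208.64),(0,303.56,214.85),(0,266.59,224.97)],
"top":[(1,262.86,174.21),(0,236.89,176.44),(0,277.88,195),(0,225.88,199.71),(0,267.23,218.59),(0,240.92,221.08)]}
def pts(x,y,a,d=3.):
    th=a+np.arange(6)*np.pi/3;r=60+d*S28
    return np.c_[x+r*np.cos(th),y+r*np.sin(th),np.full(6,100-d*C28)]
# order: by angle around centre
def match(n,x,y,a):
    P=proj(cams[n],pts(x,y,a));w=np.array(W[n])[:,1:]
    D=np.linalg.norm(P[:,None]-w[None],axis=2);return (P-w[D.argmin(1)]).ravel()
for ns in(("scene",),("top",),("scene","top")):
    r=least_squares(lambda p:np.concatenate([match(n,*p) for n in ns]),[496,32,-0.35],diff_step=1e-4)
    print(ns,r.x.round(3),np.degrees(r.x[2]).round(1),"res px",np.sqrt(np.mean(r.fun**2)).round(2))
Y={n:(hsv(c)) for n,c in cams.items()}
Y={n:cv2.GaussianBlur(((H[...,0]>17)&(H[...,0]<35)&(H[...,1]>110)&(H[...,2]>50)).astype(float),(0,0),.6) for n,H in Y.items()}
sl={"scene":np.s_[135:165,310:345],"top":np.s_[200:226,128:160]}
def cost(p,ns):
    B=BOX@Ro.from_euler("z",p[2]).as_matrix().T+[p[0],p[1],8]
    return sum(((cv2.GaussianBlur(silh(cams[n],B),(0,0),.6)-Y[n])[sl[n]]**2).sum() for n in ns)
for ns in(("scene",),("top",),("scene","top")):
    b=min((minimize(cost,[448,272,a],args=(ns,),method="Nelder-Mead",options=dict(initial_simplex=[[448,272,a],[456,272,a],[448,280,a],[448,272,a+.25]])) for a in(1.0,1.3,1.6)),key=lambda r:r.fun)
    print(ns,b.x.round(2),b.fun,[Y[n][sl[n]].sum() for n in ns])
E
```

```text
('scene',) [ 4.94176e+02  3.28410e+01 -4.09000e-01] -23.4 res px 0.21
('top',) [ 4.97826e+02  3.25010e+01 -4.08000e-01] -23.4 res px 0.15
('scene', 'top') [ 4.96479e+02  3.24100e+01 -4.09000e-01] -23.4 res px 0.5
('scene',) [446.43 267.66   1.66] 14.877931464147032 [np.float64(102.00000000000003)]
('top',) [450.93 264.4    1.29] 6.534080090736971 [np.float64(120.00000000000006)]
('scene', 'top') [450.26 264.34   1.35] 35.91440357350085 [np.float64(102.00000000000003), np.float64(120.00000000000006)]
```

Rotor is at (496.5, 32.4) with the red well at azimuth −23.4°. The puller is at about (450, 265) with yaw about 74°, which agrees with the stand's long axis. I'll move above it.

```bash
python3 -m creep '[[[2,5,0.2,0,0,2],[4,10,0.3,0,0,4],[6,15,0.3,0,0,6],[6,15,0.3,0,0,6],[6,15,0.3,0,0,6],[12.65,30.9,0,0,0,11.8],[12.65,30.9,0,0,0,11.8],[12.65,30.9,0,0,0,11.8],[12.65,30.9,0,0,0,11.8],[12.65,30.9,0,0,0,11.8],[12.65,30.9,0,0,0,11.8],[12.65,30.9,0,0,0,11.8],[12.65,30.9,0,0,0,11.8],[12.65,30.9,0,0,0,11.8],[12.65,30.9,0,0,0,11.8],[12.65,30.9,0,0,0,11.8],[12.65,30.9,0,0,0,11.8],[12.65,30.9,0,0,0,11.8],[12.65,30.9,0,0,0,11.8],[12.65,30.9,0,0,0,11.8]]]' 60; python3 -c "
from rig import ctrl
s=ctrl.sense();print(s['joints'],s['ee_rot'],s['eef_pos'])"
```

```text
time_s: 1.77
eef_pos: [449.1, 265.7, 303.5]
ee_rot: [-0.0, 0.8, 0.6, -0.0]
force: [1.2, -1.2, 0.4]
grip_width: 0.703
grip_force: 0.0
[ 3.09488294e-01  3.06419625e-01  1.50755869e+00 -6.94398484e-05
  1.32819074e+00  5.93203990e-01] [-6.26554271e-05  7.99971431e-01  6.00038020e-01 -2.83318478e-04] [449.11438952 265.69848591 303.48853955]
```

```bash
python3 -m creep '[[[0,0,-1.2,0,0,0],[0,0,-2.4,0,0,0],[0,0,-2.5,0,0,0],[0,0,-2.5,0,0,0],[0,0,-2.5,0,0,0]]]' 60; python3 - <<'E'
from rig import ctrl
from h import *
s=ctrl.sense();R=Ro.from_quat(s['ee_rot'],scalar_first=True).as_matrix();print(s['eef_pos'],R.round(3))
k=[]
for n,(x0,y0) in(("scene",(290,90)),("top",(95,160))):
    c=ctrl.capture(n);pickle.dump(c,open(n+"1.pkl","wb"))
    im=c["image"][y0:y0+90,x0:x0+90,::-1];k.append(cv2.resize(im,(400,400),interpolation=cv2.INTER_CUBIC))
    print(n,proj(c,np.array([s['eef_pos']+R[:,2]*73,[449.5,265,158]]))-[x0,y0])
cv2.imwrite("pics/g1.png",np.hstack(k))
E
```

```text
time_s: 2.18
eef_pos: [449.4, 263.2, 242.8]
ee_rot: [0.0, 0.8, 0.6, 0.001]
force: [0.3, 0.7, -0.1]
grip_width: 0.703
grip_force: 0.0
[449.4487113  263.19108817 242.82428183] [[ 0.281  0.96   0.001]
 [ 0.96  -0.281  0.   ]
 [ 0.001  0.001 -1.   ]]
scene [[39.03172977 54.52466409]
 [38.95876514 57.31083831]]
top [[46.32352312 53.38796687]
 [47.25914137 53.85288075]]
```

View pics/g1.png

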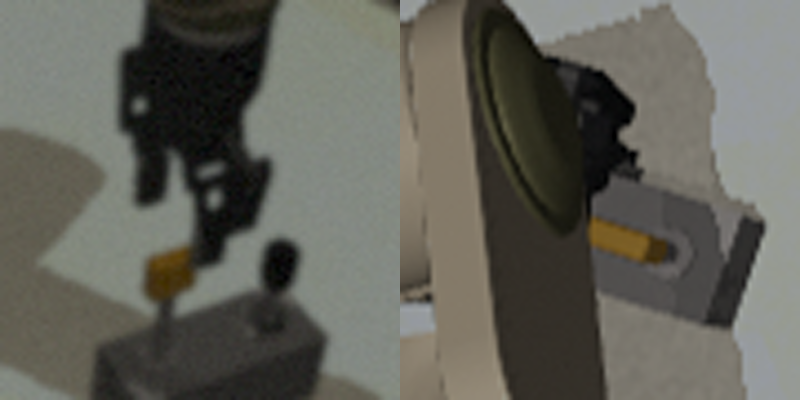

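Scene crop: the open fingers straddle the handle, with tips at about (150,200) and (207,262) and the handle top at about (168,258), so they are near centred. The arm partly blocks the top view. I'll go down and close gently.

```bash
python3 -m creep '[[[0,0,-0.5,0,0,0],[0,0,-1,0,0,0],[0,0,-1.5,0,0,0],[0,0,-1.85,0,0,0],[0,0,-1.85,0,0,0],[0,0,-1.85,0,0,0]]]' 60; python3 -m creep '[[[0,0,0,0,0,0],[0,0,0,0,0,0],[0,0,0,0,0,0],[0,0,0,0,0,0],[0,0,0,0,0,0],[0,0,0,0,0,0]]]' 0 20
```

```text
time_s: 2.78
eef_pos: [449.3, 263.3, 195.9]
ee_rot: [0.0, 0.8, 0.6, 0.0]
force: [-0.5, 0.6, 0.7]
grip_width: 0.702
grip_force: 0.0
time_s: 3.28
eef_pos: [449.2, 263.5, 195.6]
ee_rot: [0.0, 0.8, 0.6, 0.0]
force: [0.4, 0.2, 3.2]
grip_width: 0.16
grip_force: 27.6
```

```bash
python3 -m creep '[[[0,0,0,0,0,0],[0,0,0,0,0,0],[0,0,0,0,0,0],[0,0,0.2,0,0,0],[0,0,0.5,0,0,0],[0,0,1,0,0,0],[0,0,1.5,0,0,0],[0,0,2,0,0,0],[0,0,2.6,0,0,0],[0,0,3.2,0,0,0],[0,0,3.8,0,0,0],[0,0,4.4,0,0,0],[0,0,5,0,0,0],[0,0,5,0,0,0],[0,0,5,0,0,0]]]' - 70; python3 - <<'E'
from rig import ctrl
from h import *
s=ctrl.sense();R=Ro.from_quat(s['ee_rot'],scalar_first=True).as_matrix();p=s['eef_pos'];print(p,R.round(3),s['joints'].round(2))
# target for pre-insertion
psi=np.radians(-23.4);a=np.array([-S28*np.cos(psi),-S28*np.sin(psi),C28])
rc=np.array([496.5,32.4,0]);rim=rc+[60*np.cos(psi),60*np.sin(psi),100];mouth=rim-3*a
xa=np.array([C28*np.cos(psi),C28*np.sin(psi),S28]);ya=np.cross(a,xa)
th=np.radians(25)
for d in(90,60,6):   # shoulder height over mouth (lugs 11.3 lower)
    for sg in(1,-1):
        tx=sg*(xa*np.cos(th)+ya*np.sin(th));tz=-a;T=np.c_[tx,np.cross(tz,tx),tz]
        tcp=mouth+a*(d+82+54)
        rv=Ro.from_matrix(T@R.T).as_rotvec(degrees=True)
        print(d,sg,"tcp",tcp.round(1),"shift/25",((tcp-p)/25).round(3),"turn/5",(rv/5).round(2),np.linalg.norm(rv).round(1))
print("mouth",mouth,"a",a.round(4))
E
```

```text
time_s: 4.53
eef_pos: [448.9, 263.3, 320.3]
ee_rot: [0.0, 0.8, 0.6, 0.0]
force: [0.1, -0.3, -1.8]
grip_width: 0.156
grip_force: 68.3
[448.94597246 263.30784618 320.34816386] [[ 0.28   0.96   0.001]
 [ 0.96  -0.28   0.   ]
 [ 0.     0.001 -1.   ]] [ 0.31  0.29  1.48 -0.    1.37  0.59]
90 1 tcp [455.5  50.1 296.9] shift/25 [ 0.262 -8.526 -0.938] turn/5 [  1.31  -5.83 -14.12] 76.6
90 -1 tcp [455.5  50.1 296.9] shift/25 [ 0.262 -8.526 -0.938] turn/5 [-6.35 -1.42 21.09] 110.3
60 1 tcp [468.4  44.6 270.4] shift/25 [ 0.779 -8.75  -1.998] turn/5 [  1.31  -5.83 -14.12] 76.6
60 -1 tcp [468.4  44.6 270.4] shift/25 [ 0.779 -8.75  -1.998] turn/5 [-6.35 -1.42 21.09] 110.3
6 1 tcp [491.7  34.5 222.7] shift/25 [ 1.709 -9.153 -3.905] turn/5 [  1.31  -5.83 -14.12] 76.6
6 -1 tcp [491.7  34.5 222.7] shift/25 [ 1.709 -9.153 -3.905] turn/5 [-6.35 -1.42 21.09] 110.3
mouth [552.85785664   8.01177764  97.35115722] a [-0.4309  0.1864  0.8829]
```

Puller is lifted (grip 13.3 mm, about 1.8 N load). Next I'll carry it over the red well, tilted and turned, starting high.

```bash
python3 -m creep '[[[0,-0.8,1,-0.35,-0.08,1.17],[0,-1.6,1.2,-0.7,-0.16,2.34],[0,-2.4,1.2,-1.06,-0.24,3.51],[0,-3.2,1.2,-1.41,-0.32,4.69],[0,-4,1.2,-1.76,-0.39,5.86],[0,-4.8,1.2,-2.12,-0.47,7.03],[0,-5.6,1.2,-2.47,-0.55,8.2],[0,-6.4,1.2,-2.82,-0.63,9.37],[0,-7.2,1.2,-3.17,-0.71,10.54],[0.1,-7.6,1.2,-3.53,-0.79,11.72],[0.2,-8,1.2,-3.88,-0.87,12.89],[0.2,-8.2,1.2,-4.23,-0.95,14.06],[0.26,-8.53,1.2,-4.59,-1.03,15.23],[0.26,-8.53,1.2,-4.94,-1.1,16.4],[0.26,-8.53,1.2,-5.29,-1.18,17.57],[0.26,-8.53,1.2,-5.65,-1.26,18.75],[0.26,-8.53,1.2,-6,-1.34,19.92],[0.26,-8.53,1,-6.35,-1.42,21.09],[0.26,-8.53,0.6,-6.35,-1.42,21.09],[0.26,-8.53,0.2,-6.35,-1.42,21.09]]]'; python3 -m creep '[[[0,0,-0.4,0,0,0],[0,0,-0.8,0,0,0],[0,0,-1.14,0,0,0],[0,0,-1.14,0,0,0],[0,0,-1.14,0,0,0],[0,0,-1.14,0,0,0]]]'; cat > look.py <<'E'
import sys
from rig import ctrl
from h import *
i=sys.argv[1]
s=ctrl.sense();R=Ro.from_quat(s['ee_rot'],scalar_first=True).as_matrix();p=s['eef_pos']
print(p.round(2),"tz",R[:,2].round(4),"tx",R[:,0].round(3),"j",s['joints'].round(2),"F",s['force'].round(1),"M",s['wrist_torque'].round(2))
ax=p+R[:,2]*54
k=[]
for n,(x0,y0) in(("scene",(230,150)),("top",(210,120))):
    c=ctrl.capture(n);pickle.dump(c,open(f"{n}_{i}.pkl","wb"))
    k.append(cv2.resize(c["image"][y0:y0+110,x0:x0+110,::-1],(400,400),interpolation=cv2.INTER_CUBIC))
    print(n,"crop",x0,y0,"grip/shoulder/tip px",((proj(c,np.array([ax+R[:,2]*d for d in(0,82,134)]))-[x0,y0])*400/110).round(1).tolist())
cv2.imwrite(f"pics/l{i}.png",np.hstack(k))
E
python3 look.py 2
```

```text
time_s: 6.2
eef_pos: [454.9, 50.0, 323.7]
ee_rot: [0.22, -0.014, 0.97, -0.099]
force: [-0.3, -0.3, -1.5]
grip_width: 0.155
grip_force: 68.4
time_s: 6.7
eef_pos: [455.6, 50.1, 296.9]
ee_rot: [0.221, -0.014, 0.97, -0.099]
force: [-0.6, -0.2, -1.1]
grip_width: 0.156
grip_force: 68.4
[455.63  50.09 296.93] tz [ 0.4312 -0.1869 -0.8827] tx [-0.902 -0.07  -0.426] j [-0.09  0.03  1.92 -0.22  0.74 -1.55] F [-0.6 -0.2 -1.1] M [ 0.11  0.29 -0.01]
scene crop 230 150 grip/shoulder/tip px [[185.5, 64.4], [201.8, 174.9], [211.6, 241.5]]
top crop 210 120 grip/shoulder/tip px [[127.8, 280.9], [161.9, 237.2], [180.5, 213.4]]
```

View pics/l2.png

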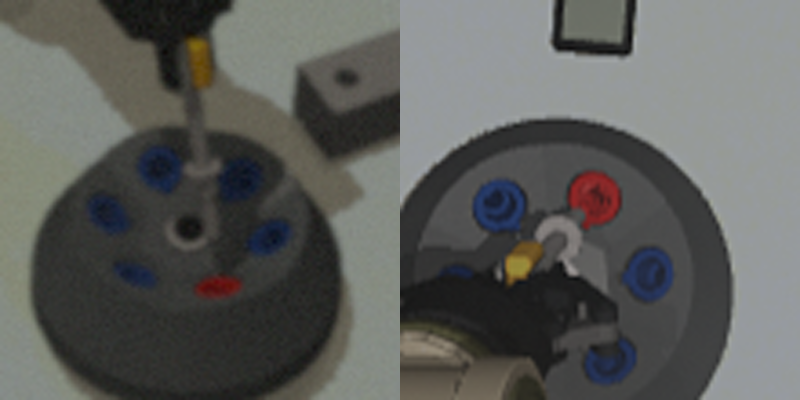

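The scene crop has the shoulder disc at about (203,170), predicted (202,175). The top crop has it at (159,236), predicted (162,237). So the puller sits almost true in the grip. I'll measure shoulder and pilot offsets to sub-pixel against the predictions, and the red mouth too.

```bash
cat > fit.py <<'E'
import sys
from h import *
# contrast fit of shoulder disc / pilot about prediction; args: pickle tag, TCP pose from file
def cyl(p,ax,R,z0,z1,r):
    t=np.linspace(0,2*np.pi,40)
    return np.vstack([p+ax*z+r*(np.cos(t)[:,None]*R[:,0]+np.sin(t)[:,None]*R[:,1]) for z in(z0,z1)])
def fit(c,P,w=3):
    g=cv2.cvtColor(c["image"],cv2.COLOR_RGB2GRAY).astype(float)
    m=silh(c,P);k=cv2.dilate(m,np.ones((5,5)))-m;best=[]
    u,v=proj(c,P).mean(0).astype(int);s=np.s_[v-25:v+25,u-25:u+25]
    for dx in np.arange(-w,w+.01,.25):
        for dy in np.arange(-w,w+.01,.25):
            A=np.float32([[1,0,dx],[0,1,dy]]);W=lambda q:cv2.warpAffine(q,A,(560,420))[s]
            a,b=W(m),W(k);best.append(((a*g[s]).sum()/a.sum()-(b*g[s]).sum()/b.sum(),dx,dy))
    return max(best)
E
python3 - <<'E'
from fit import *
from rig import ctrl
s=ctrl.sense();R=Ro.from_quat(s['ee_rot'],scalar_first=True).as_matrix();tip=s['eef_pos']+R[:,2]*188;ax=-R[:,2]
Js={}
for n in("scene","top"):
    c=load(f"{n}_2.pkl")
    b=fit(c,cyl(tip,ax,R,52,57,14));f=fit(c,cyl(tip,ax,R,25,38,5.9));print(n,"shoulder",b,"pilot",f)
    q=tip+ax*54;J=np.array([(proj(c,q+e)-proj(c,q))[0] for e in np.eye(3)]).T
    print(" px per mm world",J.round(3).tolist())
    H=hsv(c);print(" red",[x for x in blobs(red(H)) if x[2][0]<340],"earlier model mouth px",proj(c,[552.86,8.01,97.35]).round(2))
    Js[n]=(J,b)
J=np.vstack([Js[n][0] for n in Js]);d=np.r_[Js["scene"][1][1:],Js["top"][1][1:]]
x,r,_,_=np.linalg.lstsq(J,d,rcond=None);print("world offset",x.round(2),r,"in tool",(R.T@x).round(2))
E
```

```text
scene shoulder (np.float64(25.457264185190986), np.float64(0.0), np.float64(-1.0)) pilot (np.float64(13.587914756192987), np.float64(1.0), np.float64(3.0))
 px per mm world [[0.275, 0.28, 0.015], [0.218, -0.201, -0.259]]
 red [(47, array([289.7 , 228.26]), array([284, 226,  12,   5], dtype=int32)), (52, array([283.35, 336.42]), array([277, 331,  13,  12], dtype=int32))] earlier model mouth px [[290.08 229.33]]
top shoulder (np.float64(27.832863529996715), np.float64(-1.0), np.float64(0.0)) pilot (np.float64(19.77847656863709), np.float64(-1.0), np.float64(-1.0))
 px per mm world [[0.011, -0.469, -0.013], [-0.464, -0.011, -0.073]]
 red [(17, array([337.47, 116.82]), array([333, 116,  11,   3], dtype=int32)), (146, array([263.18, 173.81]), array([256, 167,  15,  16], dtype=int32))] earlier model mouth px [[262.95 174.46]]
world offset [-0.72  1.65  2.13] [0.15099005] in tool [-0.37  1.18 -2.5 ]
```

The offsets are within 1–2 mm, inside the capture range of the tapered nose (±3 mm). I'll lower along the axis until the nose is just at the mouth, then look.

```bash
python3 -m creep '[[[0.18,-0.09,-0.35,0,0,0],[0.35,-0.17,-0.7,0,0,0],[0.53,-0.25,-1.05,0,0,0],[0.71,-0.34,-1.41,0,0,0],[0.71,-0.34,-1.41,0,0,0],[0.71,-0.34,-1.41,0,0,0],[0.71,-0.34,-1.41,0,0,0]]]'; sed -i 's/230,150/265,175/;s/210,120/235,150/;s/+110/+60/g;s/400\/110/400\/60/' look.py; python3 look.py 3
```

```text
time_s: 7.38
eef_pos: [473.4, 41.6, 261.5]
ee_rot: [0.221, -0.014, 0.97, -0.099]
force: [-0.1, -0.7, -1.7]
grip_width: 0.157
grip_force: 68.4
[473.37  41.57 261.47] tz [ 0.4309 -0.1869 -0.8828] tx [-0.902 -0.07  -0.426] j [-0.1   0.11  1.93 -0.24  0.64 -1.55] F [-0.1 -0.7 -1.7] M [0.12 0.32 0.  ]
scene crop 265 175 grip/shoulder/tip px [[120.4, 54.1], [149.4, 250.7], [166.9, 369.5]]
top crop 235 150 grip/shoulder/tip px [[103.2, 272.5], [159.9, 199.7], [190.9, 159.9]]
```

View pics/l3.png

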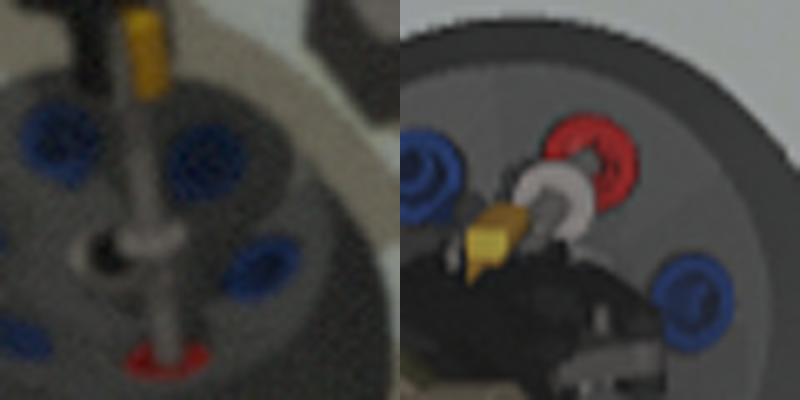

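The nose sits centred in the red mouth: scene crop pilot (170,350) against red centre (168,360), top crop red centre (192,163) against predicted tip (191,160). I'll go on down in steps, watching force.

```bash
python3 -m creep '[[[0.09,-0.04,-0.18,0,0,0],[0.17,-0.075,-0.35,0,0,0],[0.26,-0.11,-0.53,0,0,0],[0.26,-0.11,-0.53,0,0,0],[0.26,-0.11,-0.53,0,0,0]]]'; python3 -m creep '[[[0.05,-0.02,-0.1,0,0,0],[0.1,-0.04,-0.2,0,0,0],[0.15,-0.065,-0.3,0,0,0],[0.2,-0.085,-0.4,0,0,0],[0.2,-0.085,-0.4,0,0,0],[0.2,-0.085,-0.4,0,0,0]]]'; cat > st.py <<'E'
from rig import ctrl
from h import *
s=ctrl.sense();R=Ro.from_quat(s['ee_rot'],scalar_first=True).as_matrix();p=s['eef_pos']
psi=np.radians(-23.4);a=np.array([-S28*np.cos(psi),-S28*np.sin(psi),C28]);xa=np.array([C28*np.cos(psi),C28*np.sin(psi),S28]);ya=np.cross(a,xa)
A=np.c_[xa,ya,a];m=np.array([552.86,8.01,97.35])
sh=A.T@(p+R[:,2]*136-m);tx=A.T@R[:,0]
print("shoulder in adapter frame (z above mouth)",sh.round(2),"turn",np.degrees(np.arctan2(-tx[1],-tx[0])).round(1),"tilt err deg",np.degrees(A.T@R[:,2])[:2].round(2))
print("F adapter",(A.T@s['force']).round(1),"M",(A.T@s['wrist_torque']).round(2),"grip",s['grip_width'].round(3),"j6",s['joints'][5].round(2),"t",s['time_s'],"p",p.round(1))
print("per mm along xa,ya,a in rows:",(A.T/25).round(4).tolist())
E
python3 st.py
```

```text
time_s: 7.9
eef_pos: [479.8, 38.8, 247.7]
ee_rot: [0.22, -0.014, 0.97, -0.099]
force: [-1.1, 0.6, -1.7]
grip_width: 0.153
grip_force: 68.4
time_s: 8.4
eef_pos: [484.8, 36.7, 238.0]
ee_rot: [0.22, -0.014, 0.97, -0.099]
force: [0.4, -0.1, -2.1]
grip_width: 0.155
grip_force: 68.4
shoulder in adapter frame (z above mouth) [ 0.75 -0.81 22.82] turn 25.0 tilt err deg [-0.01 -0.03]Traceback (most recent call last):
  File "st.py", line 8, in <module>
    print("F adapter",(A.T@s['force']).round(1),"M",(A.T@s['wrist_torque']).round(2),"grip",s['grip_width'].round(3),"j6",s['joints'][5].round(2),"t",s['time_s'],"p",p.round(1))
                                                                                            ^^^^^^^^^^^^^^^^^^^^^
AttributeError: 'float' object has no attribute 'round'
```

```bash
sed -i "s/s\['grip_width'\].round(3)/round(s['grip_width'],3)/" st.py; python3 -m creep '[[[0.05,-0.02,-0.1,0,0,0],[0.1,-0.04,-0.2,0,0,0],[0.14,-0.06,-0.28,0,0,0],[0.14,-0.06,-0.28,0,0,0],[0.14,-0.06,-0.28,0,0,0],[0.14,-0.06,-0.28,0,0,0]]]'; python3 st.py;  python3 -m creep '[[[0.03,-0.015,-0.07,0,0,0],[0.07,-0.03,-0.14,0,0,0],[0.1,-0.045,-0.21,0,0,0],[0.1,-0.045,-0.21,0,0,0],[0.1,-0.045,-0.21,0,0,0],[0.1,-0.045,-0.21,0,0,0]]]'; python3 st.py
```

```text
time_s: 8.9
eef_pos: [488.2, 35.2, 231.1]
ee_rot: [0.221, -0.014, 0.97, -0.099]
force: [-1.0, -1.0, -2.5]
grip_width: 0.15
grip_force: 68.4
shoulder in adapter frame (z above mouth) [ 0.9  -0.75 15.01] turn 25.0 tilt err deg [ 0.   -0.03]
F adapter [-1.6 -1.3 -2. ] M [-0.18  0.48  0.03] grip 0.15 j6 -1.53 t 8.9 p [488.2  35.2 231.1]
per mm along xa,ya,a in rows: [[0.0324, -0.014, 0.0188], [0.0159, 0.0367, 0.0], [-0.0172, 0.0075, 0.0353]]
time_s: 9.4
eef_pos: [490.8, 34.1, 225.8]
ee_rot: [0.221, -0.014, 0.97, -0.099]
force: [-0.0, -0.6, -2.6]
grip_width: 0.153
grip_force: 68.5
shoulder in adapter frame (z above mouth) [ 0.87 -0.79  9.07] turn 25.0 tilt err deg [ 0.   -0.02]
F adapter [-1.  -0.6 -2.4] M [-0.17  0.51  0.04] grip 0.153 j6 -1.53 t 9.4 p [490.8  34.1 225.8]
per mm along xa,ya,a in rows: [[0.0324, -0.014, 0.0188], [0.0159, 0.0367, 0.0], [-0.0172, 0.0075, 0.0353]]
```

```bash
python3 -m creep '[[[0.017,-0.007,-0.035,0,0,0],[0.034,-0.015,-0.07,0,0,0],[0.05,-0.022,-0.106,0,0,0],[0.05,-0.022,-0.106,0,0,0],[0.05,-0.022,-0.106,0,0,0]]]' >/dev/null; python3 st.py;  python3 -m creep '[[[0.017,-0.007,-0.035,0,0,0],[0.034,-0.015,-0.07,0,0,0],[0.034,-0.015,-0.07,0,0,0],[0.034,-0.015,-0.07,0,0,0]]]'>/dev/null; python3 st.py
```

```text
shoulder in adapter frame (z above mouth) [ 0.89 -0.81  6.06] turn 25.0 tilt err deg [ 0.01 -0.02]
F adapter [-1.5 -0.9 -1.6] M [-0.19  0.46  0.04] grip 0.151 j6 -1.53 t 9.8167 p [492.1  33.5 223.2]
per mm along xa,ya,a in rows: [[0.0324, -0.014, 0.0188], [0.0159, 0.0367, 0.0], [-0.0172, 0.0075, 0.0353]]
shoulder in adapter frame (z above mouth) [ 1.07 -0.77  4.56] turn 25.0 tilt err deg [ 0.03 -0.02]
F adapter [-3.2 -1.9  7.4] M [-0.46  0.83 -0.02] grip 0.15 j6 -1.52 t 10.15 p [492.8  33.2 221.9]
per mm along xa,ya,a in rows: [[0.0324, -0.014, 0.0188], [0.0159, 0.0367, 0.0], [-0.0172, 0.0075, 0.0353]]
```

Contact is at about 4.6 mm with about 9 N of press, as expected for lugs on the thread. Now I'll turn clockwise with matching advance, 30° first.

```bash
python3 -m creep '[[[0.004,-0.002,-0.008,0.43,-0.19,-0.88],[0.008,-0.003,-0.016,0.86,-0.37,-1.77],[0.012,-0.005,-0.024,1.29,-0.56,-2.65],[0.015,-0.007,-0.031,1.72,-0.75,-3.53],[0.019,-0.008,-0.039,2.15,-0.93,-4.41],[0.023,-0.010,-0.047,2.59,-1.12,-5.30],[0.023,-0.010,-0.047,2.59,-1.12,-5.30]]]'; python3 st.py
```

```text
time_s: 10.73
eef_pos: [493.3, 33.2, 220.7]
ee_rot: [0.239, 0.24, 0.94, -0.038]
force: [-6.0, 2.4, 5.1]
grip_width: 0.155
grip_force: 69.8
shoulder in adapter frame (z above mouth) [ 0.87 -0.56  3.27] turn -5.3 tilt err deg [0.01 0.01]
F adapter [-3.3 -0.2  7.5] M [-0.23  0.91  0.04] grip 0.155 j6 -1.0 t 10.7333 p [493.3  33.2 220.7]
per mm along xa,ya,a in rows: [[0.0324, -0.014, 0.0188], [0.0159, 0.0367, 0.0], [-0.0172, 0.0075, 0.0353]]
```

```bash
python3 -m creep '[[[0.002,-0.001,-0.009,0.43,-0.19,-0.88],[0.004,-0.002,-0.017,0.86,-0.37,-1.77],[0.007,-0.003,-0.026,1.29,-0.56,-2.65],[0.009,-0.004,-0.035,1.72,-0.75,-3.53],[0.011,-0.005,-0.044,2.15,-0.93,-4.41],[0.013,-0.006,-0.052,2.59,-1.12,-5.30],[0.015,-0.007,-0.061,3.02,-1.30,-6.18],[0.018,-0.008,-0.07,3.45,-1.49,-7.06],[0.02,-0.009,-0.078,3.88,-1.67,-7.95],[0.022,-0.010,-0.087,4.31,-1.86,-8.83],[0.022,-0.010,-0.087,4.31,-1.86,-8.83]]]'; python3 st.py
```

```text
time_s: 11.65
eef_pos: [494.0, 32.9, 218.6]
ee_rot: [0.233, 0.615, 0.751, 0.067]
force: [-5.7, 1.6, 3.2]
grip_width: 0.152
grip_force: 69.5
shoulder in adapter frame (z above mouth) [ 0.52 -0.51  1.  ] turn -55.3 tilt err deg [0.01 0.02]
F adapter [-3.7 -0.8  5.6] M [-0.18  0.73 -0.11] grip 0.152 j6 -0.12 t 11.65 p [494.   32.9 218.6]
per mm along xa,ya,a in rows: [[0.0324, -0.014, 0.0188], [0.0159, 0.0367, 0.0], [-0.0172, 0.0075, 0.0353]]
```

```bash
python3 -m creep '[[[0.004,-0.002,-0.008,0.43,-0.19,-0.88],[0.008,-0.003,-0.016,0.86,-0.37,-1.77],[0.012,-0.005,-0.024,1.29,-0.56,-2.65],[0.015,-0.007,-0.031,1.72,-0.75,-3.53],[0.019,-0.008,-0.039,2.15,-0.93,-4.41],[0.023,-0.010,-0.047,2.59,-1.12,-5.30],[0.027,-0.012,-0.055,3.02,-1.30,-6.18],[0.03,-0.013,-0.063,3.45,-1.49,-7.06],[0.03,-0.013,-0.063,3.45,-1.49,-7.06]]]'; python3 st.py; python3 -m creep '[[[0.004,-0.002,-0.008,0.22,-0.09,-0.44],[0.006,-0.0025,-0.012,0.43,-0.19,-0.88],[0.008,-0.004,-0.016,0.65,-0.28,-1.32],[0.009,-0.0045,-0.02,0.86,-0.37,-1.77],[0.009,-0.0045,-0.02,0.86,-0.37,-1.77]]]' >/dev/null; python3 st.py
```

```text
time_s: 12.4
eef_pos: [494.8, 32.5, 217.0]
ee_rot: [0.196, 0.834, 0.495, 0.142]
force: [-3.9, 2.1, 4.5]
grip_width: 0.157
grip_force: 69.5
shoulder in adapter frame (z above mouth) [ 0.66 -0.44 -0.77] turn -95.2 tilt err deg [0.02 0.06]
F adapter [-1.8  0.4  6.1] M [-0.23  0.72 -0.07] grip 0.157 j6 0.57 t 12.4 p [494.8  32.5 217. ]
per mm along xa,ya,a in rows: [[0.0324, -0.014, 0.0188], [0.0159, 0.0367, 0.0], [-0.0172, 0.0075, 0.0353]]
shoulder in adapter frame (z above mouth) [ 0.78 -0.41 -0.96] turn -105.0 tilt err deg [0.03 0.05]
F adapter [-3.2 -1.2 12.6] M [-0.22  0.98 -0.  ] grip 0.156 j6 0.75 t 12.8167 p [495.   32.5 216.9]
per mm along xa,ya,a in rows: [[0.0324, -0.014, 0.0188], [0.0159, 0.0367, 0.0], [-0.0172, 0.0075, 0.0353]]
```

The shoulder has landed: axial travel stopped and force is rising, at 130° turned. I'll tighten to take up play, with no further advance.

```bash
python3 -m creep '[[[0,0,0,0.22,-0.09,-0.44],[0,0,0,0.43,-0.19,-0.88],[0,0,0,0.65,-0.28,-1.32],[0,0,0,0.86,-0.37,-1.77],[0,0,0,1.08,-0.46,-2.2],[0,0,0,1.29,-0.56,-2.65],[0,0,0,1.29,-0.56,-2.65]]]' >/dev/null; python3 st.py; python3 -m creep '[[[0,0,0,0.22,-0.09,-0.44],[0,0,0,0.43,-0.19,-0.88],[0,0,0,0.65,-0.28,-1.32],[0,0,0,0.86,-0.37,-1.77],[0,0,0,0.86,-0.37,-1.77]]]' >/dev/null; python3 st.py
```

```text
shoulder in adapter frame (z above mouth) [ 0.81 -0.34 -0.99] turn -120.0 tilt err deg [0.05 0.05]
F adapter [-3.5 -0.3 12.6] M [-0.06  0.96  0.02] grip 0.155 j6 1.01 t 13.4 p [495.1  32.5 216.9]
per mm along xa,ya,a in rows: [[0.0324, -0.014, 0.0188], [0.0159, 0.0367, 0.0], [-0.0172, 0.0075, 0.0353]]
shoulder in adapter frame (z above mouth) [ 0.84 -0.33 -0.97] turn -130.1 tilt err deg [0.05 0.04]
F adapter [-2.7 -0.1 11.9] M [0.03 0.99 0.  ] grip 0.152 j6 1.18 t 13.8167 p [495.1  32.5 216.9]
per mm along xa,ya,a in rows: [[0.0324, -0.014, 0.0188], [0.0159, 0.0367, 0.0], [-0.0172, 0.0075, 0.0353]]
```

```bash
python3 -m creep '[[[0,0,0,0.22,-0.09,-0.44],[0,0,0,0.43,-0.19,-0.88],[0,0,0,0.65,-0.28,-1.32],[0,0,0,0.86,-0.37,-1.77],[0,0,0,0.86,-0.37,-1.77]]]' >/dev/null; python3 st.py; python3 look.py 4 | head -1
```

```text
shoulder in adapter frame (z above mouth) [ 0.91 -0.36 -0.99] turn -140.1 tilt err deg [0.05 0.03]
F adapter [-3.1 -0.  11.3] M [0.05 0.94 0.02] grip 0.153 j6 1.36 t 14.2333 p [495.2  32.5 216.9]
per mm along xa,ya,a in rows: [[0.0324, -0.014, 0.0188], [0.0159, 0.0367, 0.0], [-0.0172, 0.0075, 0.0353]]
[495.16  32.52 216.93] tz [ 0.4318 -0.1863 -0.8825] tx [0.876 0.32  0.361] j [-0.12  0.22  1.94 -0.27  0.53  1.36] F [-7.4  3.2  8.5] M [0.4  0.85 0.04]
```

View pics/l4.png

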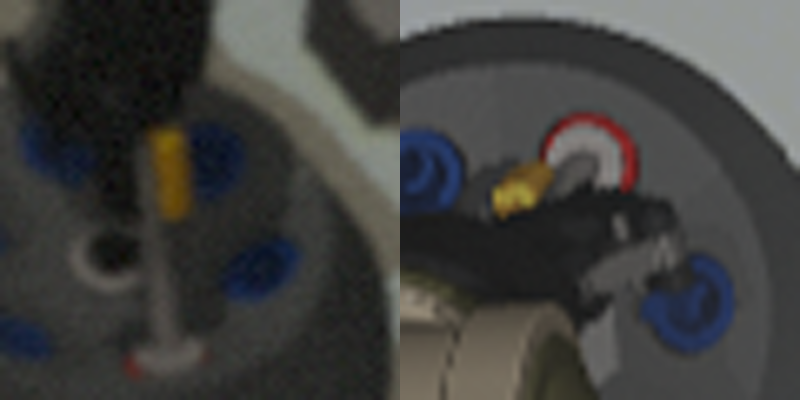

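The shoulder covers the red face: only a thin red ring is left around it (top crop centre (592,163), scene crop (170,362)). I'll keep turning a little to feel for tightness.

```bash
for i in 1 ; do python3 -m creep '[[[0,0,0,0.22,-0.09,-0.44],[0,0,0,0.43,-0.19,-0.88],[0,0,0,0.65,-0.28,-1.32],[0,0,0,0.65,-0.28,-1.32]]]' >/dev/null; python3 st.py|head -2; done;  python3 -m creep '[[[0,0,0,0.22,-0.09,-0.44],[0,0,0,0.43,-0.19,-0.88],[0,0,0,0.65,-0.28,-1.32],[0,0,0,0.65,-0.28,-1.32]]]' >/dev/null; python3 st.py|head -2
```

```text
shoulder in adapter frame (z above mouth) [ 0.86 -0.48 -0.99] turn -147.5 tilt err deg [0.04 0.04]
F adapter [-1.9 -1.5 12.7] M [-0.25  0.83  0.06] grip 0.155 j6 1.49 t 14.6667 p [495.1  32.4 216.9]
shoulder in adapter frame (z above mouth) [ 0.73 -0.48 -1.  ] turn -155.0 tilt err deg [0.02 0.06]
F adapter [-3.4 -2.9 12. ] M [-0.31  0.82  0.13] grip 0.152 j6 1.62 t 15.0 p [495.   32.4 216.9]
```

```bash
python3 -m creep '[[[0,0,0,0.22,-0.09,-0.44],[0,0,0,0.43,-0.19,-0.88],[0,0,0,0.43,-0.19,-0.88]]]' >/dev/null; python3 st.py|head -2;  python3 -m creep '[[[0,0,0,0.22,-0.09,-0.44],[0,0,0,0.43,-0.19,-0.88],[0,0,0,0.43,-0.19,-0.88]]]' >/dev/null; python3 st.py|head -2
```

```text
shoulder in adapter frame (z above mouth) [ 0.82 -0.58 -1.02] turn -160.0 tilt err deg [0.05 0.06]
F adapter [-3.5 -2.6 12.4] M [-0.55  0.88  0.22] grip 0.151 j6 1.71 t 15.25 p [495.   32.3 216.9]
shoulder in adapter frame (z above mouth) [ 0.92 -0.68 -1.01] turn -165.0 tilt err deg [0.07 0.06]
F adapter [-2.7 -3.  11.4] M [-0.71  0.75  0.22] grip 0.155 j6 1.79 t 15.5 p [495.   32.2 216.9]
```

```bash
python3 -m creep '[[[0,0,0,0.22,-0.09,-0.44],[0,0,0,0.43,-0.19,-0.88],[0,0,0,0.43,-0.19,-0.88]]]' >/dev/null; python3 st.py|head -2;  python3 -m creep '[[[-0.017,0.007,0.035,0,0,0],[-0.034,0.015,0.07,0,0,0],[-0.034,0.015,0.07,0,0,0],[-0.034,0.015,0.07,0,0,0]]]' >/dev/null; python3 st.py|head -2;python3 -m creep '[[[-0.017,0.007,0.035,0,0,0],[-0.034,0.015,0.07,0,0,0],[-0.034,0.015,0.07,0,0,0],[-0.034,0.015,0.07,0,0,0]]]' >/dev/null; python3 st.py|head -2
```

```text
shoulder in adapter frame (z above mouth) [ 0.97 -0.73 -1.03] turn -169.9 tilt err deg [0.1  0.05]
F adapter [-2.9 -5.  12.6] M [-0.87  0.77  0.2 ] grip 0.155 j6 1.88 t 15.75 p [495.   32.1 216.9]
shoulder in adapter frame (z above mouth) [ 0.46 -0.84 -0.43] turn -169.9 tilt err deg [0.03 0.06]
F adapter [  1.7  -3.  -11.7] M [-0.4  -0.32  0.15] grip 0.151 j6 1.88 t 16.0833 p [494.4  32.2 217.2]
shoulder in adapter frame (z above mouth) [ 0.66 -0.9   1.58] turn -169.9 tilt err deg [0.04 0.06]
F adapter [  2.2  -2.8 -11.7] M [-0.65 -0.43  0.19] grip 0.154 j6 1.88 t 16.4167 p [493.6  32.5 219.1]
```

Residual torque of 0.2 N m with no press, and a steady 12 N pull over 2 mm, so the adapter is following. I'll draw on along the axis.

```bash
python3 -m creep '[[[-0.07,0.03,0.14,0,0,0],[-0.14,0.06,0.28,0,0,0],[-0.21,0.09,0.42,0,0,0],[-0.28,0.12,0.565,0,0,0],[-0.345,0.149,0.706,0,0,0],[-0.345,0.149,0.706,0,0,0]]]' >/dev/null; python3 st.py|head -2; python3 -m creep '[[[-0.07,0.03,0.14,0,0,0],[-0.14,0.06,0.28,0,0,0],[-0.21,0.09,0.42,0,0,0],[-0.28,0.12,0.565,0,0,0],[-0.345,0.149,0.706,0,0,0],[-0.345,0.149,0.706,0,0,0]]]' >/dev/null; python3 st.py|head -2
```

```text
shoulder in adapter frame (z above mouth) [ 0.71 -0.41 22.52] turn -169.9 tilt err deg [0.06 0.11]
F adapter [-1.8 -0.5 -0.2] M [0.   0.42 0.02] grip 0.151 j6 1.87 t 16.9167 p [484.7  36.8 237.6]
shoulder in adapter frame (z above mouth) [ 0.58 -0.42 43.03] turn -170.0 tilt err deg [0.06 0.1 ]
F adapter [-0.4  0.3 -2.3] M [ 0.05  0.37 -0.05] grip 0.148 j6 1.86 t 17.4167 p [475.8  40.6 255.6]
```

```bash
python3 look.py 5
```

```text
[475.81  40.64 255.62] tz [ 0.4324 -0.1853 -0.8824] tx [ 0.867 -0.185  0.464] j [-0.11  0.12  1.93 -0.24  0.63  1.86] F [ 0.8  0.  -2.3] M [ 0.21  0.32 -0.02]
scene crop 265 175 grip/shoulder/tip px [[123.0, 69.4], [152.2, 265.0], [169.9, 383.1]]
top crop 235 150 grip/shoulder/tip px [[106.9, 267.2], [162.4, 195.0], [192.9, 155.4]]
```

View pics/l5.png

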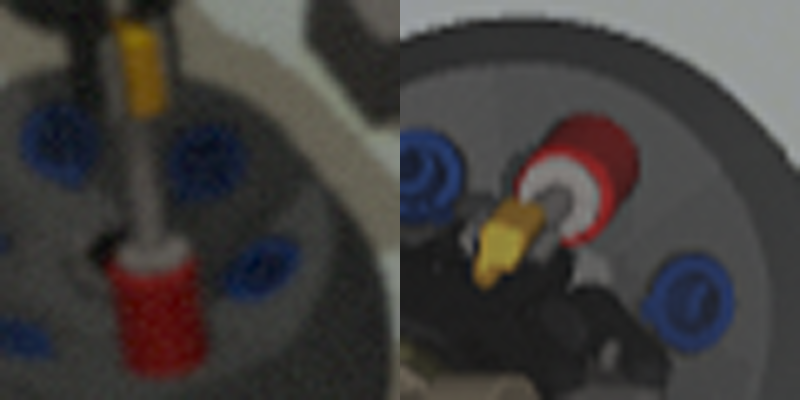

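The red adapter is rising out of its well along the axis with the shoulder seated on its top (scene crop, red body at (160,310)). I'll draw it fully clear, lift, then turn it upright.

```bash
python3 -m creep '[[[-0.12,0.05,0.25,0,0,0],[-0.24,0.1,0.49,0,0,0],[-0.36,0.155,0.74,0,0,0],[-0.48,0.21,0.99,0,0,0],[-0.6,0.26,1.24,0,0,0],[-0.72,0.31,1.48,0,0,0],[-0.72,0.31,1.8,0,0,0],[-0.72,0.31,2.2,0,0,0],[-0.72,0.31,2.7,0,0,0],[-0.72,0.31,3.2,0,0,0],[-0.72,0.31,3.6,0,0,0],[-0.72,0.31,3.6,0,0,0]]]' ; python3 -m creep '[[[0,-0.2,0,0.2,0.47,0],[0,-0.6,0,0.4,0.94,0],[0,-1.2,0,0.6,1.41,0],[0,-2,0,0.8,1.88,0],[0,-3,0,1,2.35,0],[0,-4,0,1.2,2.81,0],[0,-5,0,1.4,3.28,0],[0,-6,0,1.6,3.75,0],[0,-7,0,1.8,4.22,0],[0,-8,0,2.01,4.69,0],[0,-9,0,2.21,5.16,0],[0,-10,0,2.21,5.16,0],[0,-11,0,2.21,5.16,0],[0,-12,0,2.21,5.16,0],[0,-13,0,2.21,5.16,0],[0.1,-14,0,2.21,5.16,0],[0.15,-15,0,2.21,5.16,0],[0.17,-15.5,0,2.21,5.16,0],[0.17,-15.7,0,2.21,5.16,0],[0.17,-15.7,0,2.21,5.16,0]]]'; python3 st.py | sed -n 2p; python3 - <<'E'
from rig import ctrl
from h import *
s=ctrl.sense();R=Ro.from_quat(s['ee_rot'],scalar_first=True).as_matrix();p=s['eef_pos'];print(p.round(1),R.round(4).tolist(),s['force'].round(1),s['joints'].round(2))
k=[]
for n,(x0,y0) in(("scene",(115,230)),("top",(350,130))):
    c=ctrl.capture(n);k.append(cv2.resize(c["image"][y0:y0+130,x0:x0+130,::-1],(400,400),interpolation=cv2.INTER_CUBIC))
    print(n,((proj(c,[p+R[:,2]*136,p+R[:,2]*200,[p[0],p[1],5]])-[x0,y0])*400/130).round(0).tolist())
cv2.imwrite("pics/l6.png",np.hstack(k))
E
```

```text
time_s: 18.52
eef_pos: [458.5, 48.1, 347.3]
ee_rot: [0.069, 0.963, -0.113, 0.234]
force: [-0.0, -0.3, -2.2]
grip_width: 0.152
grip_force: 70.6
time_s: 20.18
eef_pos: [462.1, -345.0, 344.1]
ee_rot: [-0.0, 0.993, -0.117, -0.001]
force: [-0.5, -0.6, -3.3]
grip_width: 0.153
grip_force: 70.4
F adapter [-1.7 -0.7 -2.8] M [-0.    0.01  0.02] grip 0.153 j6 0.96 t 20.1833 p [ 462.1 -345.   344.1]
[ 462.1 -345.   344.1] [[0.9727, -0.232, -0.0015], [-0.232, -0.9727, 0.0006], [-0.0016, -0.0002, -1.0]] [-0.5 -0.6 -3.3] [-0.84  0.41  1.26 -0.    1.47  0.96]
scene [[101.0, 99.0], [119.0, 146.0], [152.0, 233.0]]
top [[252.0, 252.0], [214.0, 260.0], [148.0, 273.0]]
```

View pics/l6.png

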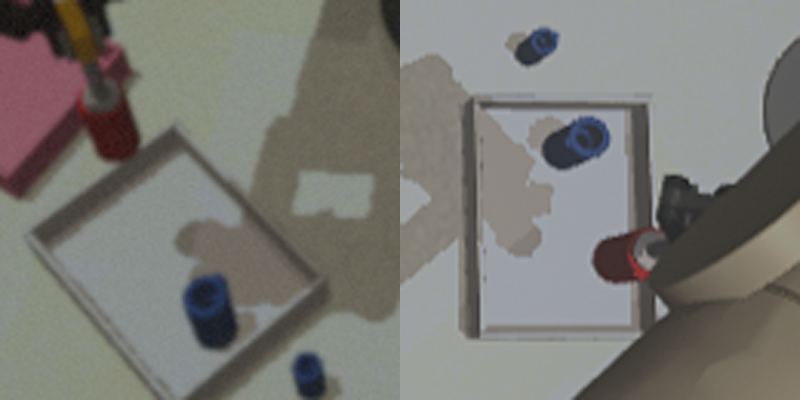

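Predicted landing point is inside the empty half of the tray: scene crop (152,233), top crop (548,273), with the blue adapter well clear at (575,140). I'll lower, slowly at the end.

```bash
python3 -m creep '[[[0,0,-0.4,0,0,0],[0,0,-1,0,0,0],[0,0,-1.7,0,0,0],[0,0,-2.4,0,0,0],[0,0,-3.1,0,0,0],[0,0,-3.8,0,0,0],[0,0,-4.4,0,0,0],[0,0,-4.9,0,0,0],[0,0,-5.2,0,0,0],[0,0,-5.25,0,0,0],[0,0,-5.25,0,0,0],[0,0,-5.25,0,0,0]]]'|egrep 'pos|^force'; python3 -m creep '[[[0,0,-0.05,0,0,0],[0,0,-0.1,0,0,0],[0,0,-0.15,0,0,0],[0,0,-0.2,0,0,0],[0,0,-0.2,0,0,0],[0,0,-0.2,0,0,0]]]'|egrep 'pos|^force'
```

```text
eef_pos: [462.5, -344.3, 214.4]
force: [0.5, -1.1, -2.9]
eef_pos: [462.2, -344.3, 208.6]
force: [-0.5, -0.0, -2.4]
```

```bash
python3 -m creep '[[[0,0,-0.02,0,0,0],[0,0,-0.04,0,0,0],[0,0,-0.06,0,0,0],[0,0,-0.08,0,0,0],[0,0,-0.1,0,0,0],[0,0,-0.1,0,0,0]]]'|egrep 'pos|^force'; python3 -m creep '[[[0,0,-0.015,0,0,0],[0,0,-0.03,0,0,0],[0,0,-0.045,0,0,0],[0,0,-0.045,0,0,0]]]'|egrep 'pos|^force'
```

```text
eef_pos: [462.2, -344.3, 206.0]
force: [-0.3, 0.6, -2.9]
eef_pos: [462.2, -344.3, 204.9]
force: [-0.5, -0.1, -3.0]
```

```bash
python3 -m creep '[[[0,0,-0.015,0,0,0],[0,0,-0.03,0,0,0],[0,0,-0.045,0,0,0],[0,0,-0.045,0,0,0]]]'|egrep 'pos|^force'; python3 -m creep '[[[0,0,-0.015,0,0,0],[0,0,-0.03,0,0,0],[0,0,-0.03,0,0,0],[0,0,-0.03,0,0,0]]]'|egrep 'pos|^force'
```

```text
eef_pos: [462.4, -344.4, 204.6]
force: [-1.0, 1.3, 3.9]
eef_pos: [462.5, -344.5, 204.6]
force: [-2.2, 1.7, 10.1]
```

It touched down at TCP z 204.6. I'll ease the press off, open, and retreat straight up.

```bash
python3 -m creep '[[[0,0,0.03,0,0,0],[0,0,0.035,0,0,0],[0,0,0.035,0,0,0]]]'|egrep 'pos|^force'; python3 -m creep '[[[0,0,0,0,0,0],[0,0,0,0,0,0],[0,0,0,0,0,0],[0,0,0,0,0,0],[0,0,0,0,0,0],[0,0,0,0,0,0]]]' 50 20; python3 -m creep '[[[0,0,0.3,0,0,0],[0,0,0.6,0,0,0],[0,0,1,0,0,0],[0,0,1.5,0,0,0],[0,0,2,0,0,0],[0,0,2.8,0,0,0],[0,0,3.6,0,0,0],[0,0,4.4,0,0,0],[0,0,5,0,0,0],[-1.5,0,5,0,0,0],[-3,0,5,0,0,0],[-4,0,5,0,0,0],[-4,0,5,0,0,0],[-4,0,5,0,0,0]]]'; python3 - <<'E'
from rig import ctrl
from h import *
k=[]
for n,(x0,y0) in(("scene",(115,220)),("top",(350,130))):
    c=ctrl.capture(n);k.append(cv2.resize(c["image"][y0:y0+140,x0:x0+140,::-1],(400,400),interpolation=cv2.INTER_CUBIC))
    print(n,((proj(c,[[462.3,-344.4,z] for z in(5,69,155)])-[x0,y0])*400/140).round(0).tolist())
cv2.imwrite("pics/l7.png",np.hstack(k))
E
```

```text
eef_pos: [462.4, -344.5, 204.6]
force: [-0.5, 1.3, 6.2]
time_s: 24.03
eef_pos: [462.3, -344.3, 203.9]
ee_rot: [0.0, 0.993, -0.116, -0.0]
force: [0.1, -0.2, 0.2]
grip_width: 0.583
grip_force: 0.0
time_s: 25.2
eef_pos: [361.7, -344.5, 330.4]
ee_rot: [0.001, 0.993, -0.117, 0.0]
force: [-0.0, 0.7, 0.4]
grip_width: 0.586
grip_force: 0.0
scene [[142.0, 245.0], [128.0, 210.0], [109.0, 157.0]]
top [[137.0, 253.0], [163.0, 248.0], [204.0, 239.0]]
```

View pics/l7.png

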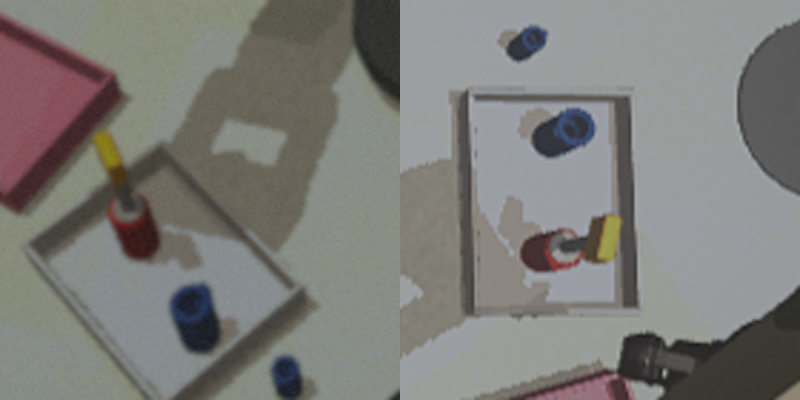

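The red adapter stands upright in the empty half of the tray with the puller still screwed in (scene crop (135,230), top crop (555,248)). The blue adapter is still standing and the gripper is clear, so I'll hand the job in.

```bash
python3 -c "
from rig import ctrl
print(ctrl.finish_job())"
```

```text
the job is handed in; nothing more can be done
None
```

The red adapter is out of its well and standing upright on the floor of the white tray's empty half, puller still screwed in and let go; I handed the job in at about 25 s and saw nothing else moved, though I didn't re-check the whole bench at the end.

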